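Mount two tube carriers and the end cap on a sample rotator

TASK

Mount the tube carriers on the sample rotator's shaft: first the large carrier, then the small one, then the end cap. Press the cap on until it snaps home and stays there by itself, holding both carriers tight against the spring plate at the housing. Leave the other things on the bench where they are.

Things in the scene. Friction and masses are not known exactly. Their poses are not given: they have to be found in the camera images.
- rotator: Sample rotator: off-white housing (150 mm in x, 180 in y, 175 high), fixed on the bench. Origin: centre of its underside. A level steel shaft, 140 mm above the bench, sticks out of its -y side and runs along -y.
- shaft_root (a point): On the shaft's axis, at the outer face of the relaxed spring plate, 14 mm outside the housing's wall. y points along the shaft INTO the housing, z up. The shaft is 20 mm in diameter from here to 86 mm out (along -y), tapers within 12 mm to 13 mm and goes on so to the tip.
- shaft_tip (a point): Free end of the shaft, on its axis, 140 mm from shaft_root along -y; same axes. The last 4 mm taper from 13 to 7 mm diameter.
- catch (a point): The end cap's catch: on the shaft's axis, 108 mm from shaft_root along -y. Two spring-loaded steel balls, at left and right of the thin part of the shaft, stand 20 mm across here; the cap's lip pushes them in and they spring out behind it.
- plate (a joint): Spring plate on the shaft next to the housing (steel disc 52 mm in diameter, 8 mm thick): its travel into the housing in m, 0 relaxed, 0.006 at its stop. It pushes outwards with 3 N at 0 and 6 N at the stop. With everything mounted and the cap snapped on it stays pressed in by 2 to 5 mm.
- rack: Grey rack, fixed: base 140 x 290 mm, 10 mm thick, three slots for things standing on edge, axes along its y, centred at x = 0, y = +80, 0 and -80 mm; ridges 14 mm high beside each slot. The carriers stand at +80 and 0 (either way round), the cap at -80 with its tail on a rest. Origin: underside, below the middle slot.
- carrier_large_center (a point): Large tube carrier, centre of it: aluminium wheel 120 mm in diameter, plate 14 mm thick, ring of dark sockets, hub 32 mm in diameter and 40 mm long in all (13 mm proud on each side, both sides alike). Bore 23 mm, along its y. About 170 g. Stands on edge in the rack; can be pinched across the plate at the top of the rim.
- carrier_small_center (a point): Small tube carrier, centre of it: like the large one but 84 mm in diameter; plate 14 mm thick, hub 32 mm in diameter and 40 mm long, bore 23 mm along its y. About 110 g. Stands on edge in the rack.
- cap_center (a point): End cap, off-white plastic, about 100 g: round flange 80 mm in diameter, 14 mm thick, and a tail 40 mm in diameter. Point: on its axis, mid-thickness of the flange. The open flange face looks along its +y, 7 mm from here. At home that face touches the small hub: 13 mm from the small carrier's plate, too near for a finger.
- cap_tail (a point): Middle of the cap's flat closed tail end, 73 mm from cap_center along the cap's -y: push here. Bore, from the flange face: 24 mm wide to 22 mm deep, lip 16 mm wide from 22 to 28, groove 24 wide from 28 to 38, guide 16 wide to 72. The lip takes 5 to 10 N to pass the balls, besides the spring plate; snapped home, flange face is about 76 mm from shaft_root.
- bottle: Amber bottle, 64 mm diameter, 150 mm high, bystander; origin at the centre of its underside.
- beaker: Glass beaker, 72 mm diameter, 90 mm high, bystander; origin at the centre of its underside.
- jar: White jar, 60 mm diameter, 75 mm high, bystander; origin at the centre of its underside.
- dish: Clear flat dish, 84 mm diameter, 16 mm high, bystander; origin at the centre of its underside.
Things that resemble listed ones, but are neither listed nor needed, are in the scene too. Leave any green or red look-alike of the part that bears carrier_small_center alone.

How it is judged (in metres and radians):
On the way, in this order (a step that is already met when the one before it is completed fails the run):
1. the large carrier is on the thick part of the shaft (y of carrier_large_center in the frame of shaft_root between -0.072 and -0.008 m and x of carrier_large_center in the frame of shaft_root between -0.004 and 0.004 m and z of carrier_large_center in the frame of shaft_root between -0.004 and 0.004 m), for 0.2 s.
2. the small carrier is on the thick part of the shaft (y of carrier_small_center in the frame of shaft_root between -0.09 and -0.045 m and x of carrier_small_center in the frame of shaft_root between -0.004 and 0.004 m and z of carrier_small_center in the frame of shaft_root between -0.004 and 0.004 m), for 0.2 s.
At the end, for the whole second after the job is handed in: At rest on the shaft within 4 mm of its axis: large carrier centre 10-24 mm from shaft_root, small carrier 50-64 mm, cap flange middle 77-90 mm, cap snapped behind the balls and within 0.15 rad of the axis, spring plate held in more than 1.5 mm (y of carrier_large_center in the frame of shaft_root between -0.024 and -0.01 m and x of carrier_large_center in the frame of shaft_root between -0.004 and 0.004 m and z of carrier_large_center in the frame of shaft_root between -0.004 and 0.004 m and y of carrier_small_center in the frame of shaft_root between -0.064 and -0.05 m and x of carrier_small_center in the frame of shaft_root between -0.004 and 0.004 m and z of carrier_small_center in the frame of shaft_root between -0.004 and 0.004 m and y of cap_center in the frame of shaft_root between -0.09 and -0.077 m and x of cap_center in the frame of shaft_root between -0.004 and 0.004 m and z of cap_center in the frame of shaft_root between -0.004 and 0.004 m and value of joint plate above 0.0015 m and angle between the y axis of cap and the y axis of shaft_root, either way round below 0.15 rad and linear speed of each of carrier_large, carrier_small, cap below 0.02 m/s); the robot touches nothing.
It fails at once if the bottle is shoved more than 40 mm (distance of bottle from where it was at the start of the episode above 0.04 m).
It fails at once if the beaker is shoved more than 40 mm (distance of beaker from where it was at the start of the episode above 0.04 m).
It fails at once if the jar is shoved more than 40 mm (distance of jar from where it was at the start of the episode above 0.04 m).
It fails at once if the dish is shoved more than 40 mm (distance of dish from where it was at the start of the episode above 0.04 m).
It also fails if it takes over 72 s, if anything falls off the work surface, if the arm or the gripper's body presses on something with over 40 N, if the wrist force passes 120 N, or if a joint passes its speed limit or range.

ROBOT

A 6-joint arm with a two-finger parallel gripper is mounted at the origin on the work surface. World frame = base frame: x ahead of the robot, y to its left, z up, the work surface at z = 0. Lengths are in mm, angles in degrees, forces in N, time in s.
With the tool pointing down it reaches from about 375 to 900 mm from the base axis. Payload 3.1 kg.
Tool frame: the origin (TCP) lies midway between the tips of the shut fingers; the grasp point (between the pads) lies 19 mm behind it; x points along the fingers, y is the direction in which the jaws open and shut, and the axes are right-handed (so a half turn about x gives the same grasp; the last joint's range is limited). The gripper opens to 87 mm and grips with 3 to 60 N. Pads are 19 mm wide; open, the fingers measure 117 mm over their backs; the gripper's body (75 mm by 190 mm) begins 51 mm behind the grasp point.
Start: joints at [-77.836, 30.224, 82.088, -0, 67.689, -10.227], TCP at [238.1, -577.845, 222.548] pointing down, gripper open.
Joint ranges: [-176.69, 176.69], [-43.24, 126.21], [12.49, 139.97], [-82, 262], [0, 151.66], [-163.58, 163.58]. Speed limits (degrees/s): [159.86, 159.86, 180, 180, 180, 180].

INTERFACE

Orientations are given as [roll, pitch, yaw] about the fixed x, y, z axes, in that order (R = Rz(yaw) Ry(pitch) Rx(roll)).
In Python, from plant import sense, grab_frame, camera_params, sign_off gives the robot as it stands.
- The arm moves only by the tool move_arm, never from a script. Its argument "rows" is a list of rows, each a list of 2 entries, a list of its own where there are three numbers: the shift along the tool's x, y, z in cm, then the turn, a rotation vector about the tool's x, y, z in rad. A call has exactly 5 rows; each row shifts and turns the commanded pose from where the row before left it, along the tool's axes as they then stand; what a row does not reach is not made up. A row lasts 1/8 s, in which the tool goes at most 62.5 mm and 10.7 degrees, less where a joint would pass 70% of its speed; a pose out of reach is approached as far as the arm can. A call with a gripper value outside its range is refused whole. "hand" is the closure, from 0 (fully open) to 1 (shut), set as the call begins (left out, the last holds). The fingers move at their own pace and stop on an object; "grip_force" is the grip in N (left out, the last holds). Time passes only in rows, so rows that do not move let the fingers close, or fill a call up. It gives the time, the measured TCP pose, the force and the opening at its end, in the units of the state.
- sense(): the state, without advancing time (a new reading comes with each control period).
- grab_frame(name): name is "scene" or "top"; returns (picture, depth): 384x512x3 uint8, blue, green, red; 384x512 float32, mm along the optical axis (not along the pixel's ray), 0 where there is no reading.
- camera_params(name): a dict with "intrinsics" (3x3 intrinsics, pixels), "dist" ([k1, k2, p1, p2, k3] as OpenCV has them; the pictures are not rectified), "cam_to_world" (4x4, takes a point from camera to world coordinates). Camera axes: x right, y down, z forward; pixel columns grow to the right and rows downward; lengths in mm; the calibration is good to about 2 mm. A picture is of the moment at which its call begins. camera_params takes no time and is no camera call.
- sign_off(): hands the job in, once; it reports no verdict.
The state is a dict: "clock": time; "joints": joint angles; "joint_vel": joint speeds; "joint_efforts": joint torques, N m; "ee_pos": TCP position; "tcp_rot": TCP orientation; "contact_force": force on the tool from outside, world axes, zero at the start; "torque": the same for the moment, N m; "gripper_width": finger opening in mm.
Only numpy, scipy, OpenCV 4.12 (cv2) and the standard library are available. Lean on these libraries where they do the work, as an engineer would, in place of code of your own. Each camera call takes 0.05 s, during which the arm holds its last target. There are 200 camera calls.

## Working session

There is one attempt and no reset: what is moved stays moved. The work goes in short steps, Python scripts to look and compute and a tool call to move; the robot and the scene stay as the last step left them, time stands still between calls to the robot, and variables do not carry over. Pictures are saved under pics/ and viewed, about 8 in all and at most 12, crops included, and the job is handed in when it is done.

Besides the shell and the picture viewer there is one more tool, called after "Request:" as name([rows], argument=value, ...), one row to a line, values as JSON. move_arm: Moves the arm, as the interface text tells. Its arguments: {"type":"object","properties":{"rows":{"type":"array"},"hand":{"type":"number"},"grip_force":{"type":"number"}},"required":["rows"]}

```bash
mkdir -p pics; cat > h.py <<'E'
import numpy as np, cv2
from plant import sense, grab_frame, camera_params, sign_off
from scipy.spatial.transform import Rotation as R
def cam(n):
    p=camera_params(n); return np.array(p["intrinsics"],float),np.array(p["dist"],float),np.array(p["cam_to_world"],float)
def cloud(n,depth):
    K,d,T=cam(n); h,w=depth.shape
    v,u=np.mgrid[:h,:w]
    x=cv2.undistortPoints(np.stack([u,v],-1).reshape(-1,1,2).astype(np.float64),K,d).reshape(h,w,2)
    P=np.dstack([x[...,0]*depth,x[...,1]*depth,depth])
    W=P@T[:3,:3].T+T[:3,3]; W[depth<=0]=np.nan
    return W
def grab(n,name):
    im,de=grab_frame(n); np.savez(f"{name}.npz",im=im,de=de); cv2.imwrite(f"pics/{name}.png",im); return im,cloud(n,de)
def proj(n,P):
    K,d,T=cam(n); Ti=np.linalg.inv(T)
    return cv2.projectPoints(np.atleast_2d(P).astype(float),cv2.Rodrigues(Ti[:3,:3])[0],Ti[:3,3],K,d)[0].reshape(-1,2)
E
python3 - <<'E'
from h import *
for n in("scene","top"):
    im,W=grab(n,n+"0"); K,d,T=cam(n); print(n,K[0,0],np.round(T,3).tolist(),np.round(d,3), np.isfinite(W[...,2]).mean())
a=np.vstack([cv2.imread("pics/scene0.png"),cv2.imread("pics/top0.png")])
cv2.imwrite("pics/both0.png",cv2.resize(a,(400,600)))
s=sense();print(s)
E
```

```text
scene 384.5018891808218 [[0.461, 0.589, -0.664, 1302.022], [0.887, -0.31, 0.341, -417.284], [-0.005, -0.746, -0.665, 871.101], [0.0, 0.0, 0.0, 1.0]] [0.042 0.    0.    0.    0.   ] 0.9959615071614584
top 479.34803576267853 [[0.01, -0.995, 0.095, 434.533], [-1.0, -0.01, 0.004, -45.027], [-0.003, -0.095, -0.995, 1261.284], [0.0, 0.0, 0.0, 1.0]] [-0.006  0.     0.     0.     0.   ] 0.9960428873697916
{'clock': 0.1, 'joints': array([-7.78367710e+01,  3.02735226e+01,  8.21503809e+01, -8.19837127e-05,
        6.76916422e+01, -1.02268017e+01]), 'joint_vel': array([ 0.07041582, -0.15366602, -0.26463052, -0.02817255, -0.01387943,
       -0.01090768]), 'joint_efforts': array([-6.97926152e-04, -4.40986061e+01, -1.77149552e+01,  6.33530156e-02,
        5.33609244e-02, -3.65283518e-05]), 'ee_pos': array([ 237.95397202, -577.19070678,  221.66335162]), 'tcp_rot': array([-100.18922226,   89.88445426,  102.20083966]), 'contact_force': array([-0.16565789,  0.09665209, -0.32652341]), 'torque': array([-0.02541866,  0.0363568 ,  0.00582651]), 'gripper_width': 86.9638892389958}
```

View pics/scene0.png

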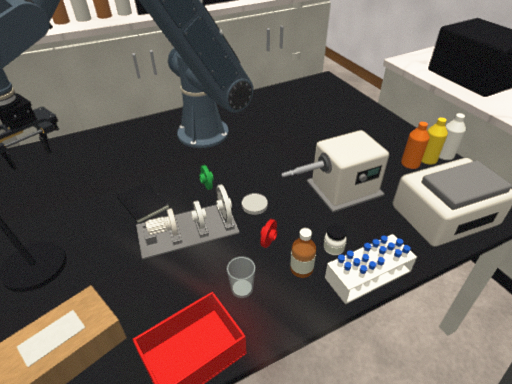

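View pics/top0.png

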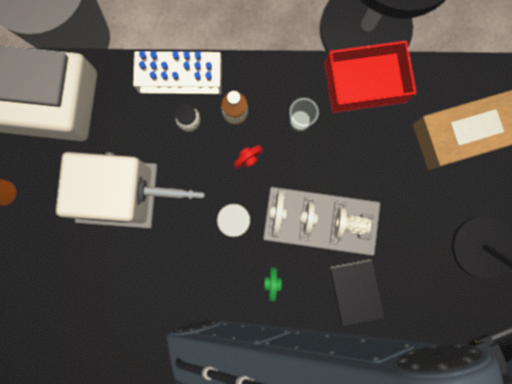

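The views show:
- **Large carrier:** in the rack at top (278,213), scene (224,205).
- **Small carrier:** in the rack at top (310,217), scene (199,213).
- **Cap:** at top (352,223), scene (160,223).
- **Shaft:** runs from (145,190) to (203,195) in the top view.
- **Could be mistaken for the small carrier:** red one at top (248,156), green one at top (273,284). I'll leave both alone. The small carrier I want is the aluminium one in the middle rack slot.

```bash
cat > m.py <<'E'
from h import *
def load(n):
    z=np.load(n+"0.npz"); return z["im"],cloud(n,z["de"])
def fitline(P): 
    c=P.mean(0); v=np.linalg.svd(P-c)[2][0]; return c,v*(-np.sign(v[1]) or 1)
for n in("top","scene"):
    im,W=load(n); x,y,z=W[...,0],W[...,1],W[...,2]
    print(n,"bench z",np.nanmedian(z[(x>300)&(x<700)&(np.abs(z)<15)]))
    # shaft: bright things at 120..160 high
    u,v=proj(n,[[430,100,140]])[0]; 
    m=(z>115)&(z<165)&(x>300)&(x<620)&(y<400)&(y>-60)
    k,l,st,ce=cv2.connectedComponentsWithStats(m.astype(np.uint8))
    for i in range(1,k):
        if st[i,4]>40:
            P=W[l==i]; c,d=fitline(P); print(" h140 comp",st[i],np.round(P.min(0)),np.round(P.max(0)),np.round(c,1),np.round(d,3))
    m=(z>22)&(z<150)&(x>300)&(x<650)&(y<0)&(y>-400)
    k,l,st,ce=cv2.connectedComponentsWithStats(m.astype(np.uint8))
    for i in range(1,k):
        if st[i,4]>40:
            P=W[l==i]; c,d=fitline(P); print(" comp",st[i],np.round(np.percentile(P,[1],axis=0)[0]),np.round(np.percentile(P,[99],axis=0)[0]),np.round(np.median(P,axis=0),1))
im=cv2.imread("pics/scene0.png")[150:270,120:360]; im2=cv2.imread("pics/top0.png")[140:270,130:390]
cv2.imwrite("pics/crop1.png",np.vstack([cv2.resize(im,(600,300),interpolation=2),cv2.resize(im2,(600,300),interpolation=2)]))
E
python3 m.py
```

```text
top bench z -0.329208692515067
 h140 comp [126 159  78  64 855] [472.  60. 115.] [617. 234. 165.] [540.9 170.  146.8] [-0.01  -1.    -0.013]
 h140 comp [ 77 218  47   4  69] [473. 240. 117.] [480. 357. 165.] [476.1 299.1 144.8] [-0.056 -0.989  0.14 ]
 comp [233 152  24  17 238] [617. -63.  28.] [649.  -9.  86.] [632.9 -38.6  61.9]
 comp [269 190  18  48 514] [ 442. -137.   23.] [554. -99. 131.] [ 497.7 -115.8  101.3]
 comp [299 197  19  44 447] [ 436. -217.   22.] [ 542. -178.   96.] [ 488.  -194.4   66.1]
 comp [330 202  44  43 927] [ 427. -362.   22.] [ 530. -260.   90.] [ 473.4 -299.1   63.6]
 comp [264 267  17  28 308] [ 302. -127.   31.] [363. -88.  85.] [ 326.6 -106.7   59.8]
scene bench z 0.2734408008714695
 h140 comp [282 144  60  38 610] [477.  57. 115.] [620. 219. 165.] [557.  175.8 144.1] [-0.256 -0.967 -0.   ]
 comp [200 166  14  23 204] [ 306. -131.   24.] [368. -92.  83.] [ 340.5 -116.4   54.8]
 comp [217 185  17  44 432] [ 452. -141.   22.] [ 562. -104.  129.] [ 520.5 -129.    83.6]
 comp [191 201  17  35 295] [ 462. -220.   22.] [ 547. -182.   93.] [ 507.4 -205.8   62.9]
 comp [142 209  40  35 683] [ 443. -366.   22.] [ 535. -266.   89.] [ 492.3 -314.5   57.3]
 comp [266 219  11  11  67] [629. -55.  32.] [649. -11.  85.] [641.  -29.3  70.9]
```

View pics/crop1.png

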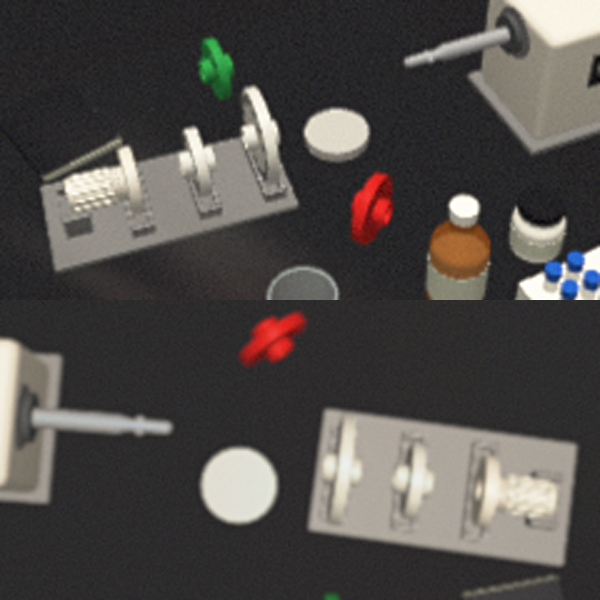

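The crop confirms the aluminium wheels and the cap (flange towards +y), with the red and green copies lying apart. Next I'll fit the axes.

```bash
cat > m2.py <<'E'
from m import load
from h import *
def ransac_circle(P):pass
for n in("top","scene"):
    im,W=load(n); x,y,z=W[...,0],W[...,1],W[...,2]
    m=(z>118)&(z<160)&(x>470)&(x<580)&(y<206)&(y>40)
    P=W[m]
    for a in range(50,206,14):
        Q=P[(P[:,1]>=a)&(P[:,1]<a+14)]
        if len(Q)>2: print(n,"sh y",a+7,len(Q),"x %.1f..%.1f z max %.1f"%(Q[:,0].min(),Q[:,0].max(),np.percentile(Q[:,2],95)))
    # housing wall & plate
    m=(z>100)&(z<170)&(y>180)&(x>460)&(x<620)&(y<400); Q=W[m]; print(" wall y pct",np.round(np.percentile(Q[:,1],[2,10,25,50]),1))
    m=(z>171)&(z<182)&(y>180)&(y<420)&(x>430)&(x<680); Q=W[m]
    if len(Q): print(" house top",cv2.minAreaRect(Q[:,:2].astype(np.float32)),np.median(Q[:,2]))
    m=(z>6)&(z<13.5)&(x>380)&(x<600)&(y<-60)&(y>-400); Q=W[m]; print(" rack",cv2.minAreaRect(Q[:,:2].astype(np.float32)),np.median(Q[:,2]))
    for nm,yc,h in(("L",-118,130),("S",-198,94),("C",-275,88)):
        m=(np.abs(y-yc)<26)&(z>24)&(z<160)&(x>420)&(x<580); Q=W[m]
        # rim: exclude hub
        R0=Q[(Q[:,2]>h-18)]
        print(nm,"ztop %.1f"%np.percentile(Q[:,2],98),"x %.1f %.1f"%tuple(np.percentile(Q[:,0],[1,99])),"top med",np.round(np.median(R0,axis=0),1),"y",np.round(np.percentile(R0[:,1],[3,97]),1), "slope dy/dx %.3f"%np.polyfit(Q[:,0],Q[:,1],1)[0])
E
sed -i 's/^for n in("top","scene"):/if __name__=="__main__":\n  for n in []:/' m.py; sed -i '/^im=cv2/,$d' m.py
python3 m2.py
```

```text
top sh y 57 8 x 531.8..541.1 z max 144.8
top sh y 71 32 x 530.8..543.1 z max 148.7
top sh y 85 41 x 528.9..547.6 z max 148.1
top sh y 99 36 x 528.7..545.3 z max 148.9
top sh y 113 49 x 530.6..547.5 z max 151.6
top sh y 127 54 x 530.5..550.1 z max 151.1
top sh y 141 47 x 530.9..549.5 z max 153.3
top sh y 155 53 x 532.5..552.0 z max 150.9
top sh y 169 49 x 532.9..551.4 z max 151.0
top sh y 183 51 x 534.7..553.9 z max 151.6
top sh y 197 102 x 520.1..570.6 z max 158.6
top sh y 211 6 x 522.3..569.3 z max 156.9
 wall y pct [185.  198.6 209.1 215.5]
 house top ((550.7552490234375, 298.10614013671875), (177.48622131347656, 145.13197326660156), 86.39852142333984) 174.27218495671127
 rack ((486.7874755859375, -231.8252410888672), (217.28538513183594, 326.454345703125), 1.2289254665374756) 9.362006873856217
L ztop 130.6 x 442.4 554.6 top med [ 498.8 -117.7  123.7] y [-127.2 -108.6] slope dy/dx -0.108
S ztop 94.7 x 436.0 539.0 top med [ 487.  -197.2   88.2] y [-205.2 -188.7] slope dy/dx -0.104
C ztop 89.7 x 427.1 529.6 top med [ 478.  -276.1   82.8] y [-286.9 -267.7] slope dy/dx -0.094
scene sh 
[... 398 characters left out ...]
sh y 183 26 x 541.9..558.8 z max 150.0
scene sh y 197 94 x 523.6..574.0 z max 157.6
scene sh y 211 15 x 568.6..579.1 z max 157.9
 wall y pct [187.3 195.5 203.2 207.2]
 house top ((554.3289794921875, 296.2408752441406), (182.66119384765625, 148.7074737548828), 85.8567123413086) 173.9479203125776
 rack ((476.2183837890625, -239.13682556152344), (292.134765625, 165.0874786376953), 81.90062713623047) 9.620015487987985
L ztop 128.5 x 451.9 561.8 top med [ 513.8 -124.1  123.4] y [-131.2 -114.3] slope dy/dx -0.063
S ztop 93.1 x 461.9 546.0 top med [ 504.4 -203.    88.2] y [-210.2 -194.3] slope dy/dx -0.023
C ztop 89.2 x 455.2 533.6 top med [ 494.7 -281.3   83.8] y [-291.9 -272.9] slope dy/dx -0.018
```

```bash
cat > m3.py <<'E'
from m import load
from h import *
from scipy.optimize import least_squares
for n in("top","scene"):
    im,W=load(n); x,y,z=W[...,0],W[...,1],W[...,2]
    for nm,x0,yc,r in(("L",500,-118,60),("S",490,-198,42),("C",480,-276,40)):
        m=(np.abs(y-yc+0.1*(x-x0))<12)&(z>27)&(z<140)&(x>420)&(x<580); Q=W[m]
        e=[]
        for b in np.arange(x0-r,x0+r+15,3):
            q=Q[(Q[:,0]>=b)&(Q[:,0]<b+3)]
            if len(q)>1: 
                t=q[:,2].max(); e.append((q[q[:,2]>t-4].mean(0)[0],q[q[:,2]>t-4][:,1].mean(),t-1))
        e=np.array(e); e=e[e[:,2]>10+r*0.9]
        s=least_squares(lambda p:np.hypot(e[:,0]-p[0],e[:,2]-p[1])-r,[x0,10+r],loss="soft_l1")
        pf=np.polyfit(e[:,0]-s.x[0],e[:,1],1)
        print(n,nm,"xc %.1f zc %.1f"%tuple(s.x),"y at xc %.1f slope %.3f"%(pf[1],pf[0]),len(e),"rms %.1f"%np.std(s.fun))
s=sense(); print(np.round(R.from_euler("xyz",s["tcp_rot"],degrees=True).as_matrix(),3))
E
python3 m3.py
cat > go.py <<'E'
# usage: go.py x y z jawyaw  -> tool-frame shift (cm) & turn from measured pose to tool-down target with tool y at jawyaw (deg, mod 180)
import sys; from h import *
s=sense(); M=R.from_euler("xyz",s["tcp_rot"],degrees=True).as_matrix()
a=list(map(float,sys.argv[1:5]))
best=None
for k in(0,180):
    t=np.radians(a[3]+k); Y=np.array([np.cos(t),np.sin(t),0]);X=np.array([0,0,-1.]);T=np.c_[X,Y,np.cross(X,Y)]
    rv=R.from_matrix(M.T@T).as_rotvec()
    if best is None or np.linalg.norm(rv)<np.linalg.norm(best[0]): best=(rv,T)
d=np.array(a[:3])-s["ee_pos"]
print("t %.2f"%s["clock"],"pos",np.round(s["ee_pos"],1),"F",np.round(s["contact_force"],1),"w %.1f"%s["gripper_width"],"j",np.round(s["joints"],0))
print("turn",np.round(best[0],3),"deg %.1f"%np.degrees(np.linalg.norm(best[0])),"| shift cm in present axes",np.round(M.T@d/10,2),"| in target axes",np.round(best[1].T@d/10,2))
E
python3 go.py 498 -119 200 84
```

```text
top L xc 499.8 zc 70.0 y at xc -118.2 slope -0.100 39 rms 1.5
top S xc 489.0 zc 52.6 y at xc -197.7 slope -0.098 27 rms 1.2
top C xc 478.2 zc 49.5 y at xc -276.4 slope -0.108 26 rms 1.3
scene L xc 504.6 zc 67.8 y at xc -123.0 slope -0.080 37 rms 2.2
scene S xc 493.7 zc 50.5 y at xc -202.2 slope -0.049 24 rms 2.4
scene C xc 482.8 zc 48.8 y at xc -279.6 slope -0.077 21 rms 0.6
[[-0.     0.381 -0.925]
 [ 0.002 -0.925 -0.381]
 [-1.    -0.002 -0.   ]]
t 0.10 pos [ 238.  -577.2  221.7] F [-0.2  0.1 -0.3] w 87.0 j [-78.  30.  82.  -0.  68. -10.]
turn [0.495 0.    0.002] deg 28.4 | shift cm in present axes [  2.25 -32.46 -41.5 ] | in target axes [  2.17 -48.29 -21.07]
```

Request:
move_arm([
  [[0,-4,0],[0.165,0,0]],
  [[0,-4,0],[0.165,0,0]],
  [[0,-4,0],[0.165,0,0]],
  [[0,-5,0],[0,0,0]],
  [[0,-5,0],[0,0,0]],
], hand=0.3, grip_force=30)

```text
clock: 0.72
ee_pos: [221.7, -360.8, 222.3]
tcp_rot: [-81.0, 90.0, 93.0]
contact_force: [0.3, 0.1, -0.7]
gripper_width: 61.5
```

```bash
python3 go.py 502 -120 200 84.2
```

```text
t 0.72 pos [ 221.7 -360.8  222.3] F [ 0.3  0.1 -0.7] w 61.5 j [-74.  15. 110.   0.  56.  22.]
turn [-0.004  0.     0.001] deg 0.2 | shift cm in present axes [  2.24 -26.88 -25.35] | in target axes [  2.23 -26.79 -25.45]
```

Request:
move_arm([
  [[0,-2,-4],[0,0,0]],
  [[0,-3,-5],[0,0,0]],
  [[0,-4,-4.5],[0,0,0]],
  [[0,-4,-4],[0,0,0]],
  [[0,-4,-4],[0,0,0]],
])

```text
clock: 1.35
ee_pos: [454.6, -214.3, 222.3]
tcp_rot: [-2.4, 90.0, 171.7]
contact_force: [-0.1, -0.7, -0.6]
gripper_width: 61.0
```

Request:
move_arm([
  [[0.8,-5,-2],[0,0,0]],
  [[1.4,-4.8,-1.9],[0,0,0]],
  [[0,0,0],[0,0,0]],
  [[0,0,0],[0,0,0]],
  [[0,0,0],[0,0,0]],
])

```text
clock: 1.98
ee_pos: [502.2, -123.7, 200.8]
tcp_rot: [130.9, 90.0, -55.1]
contact_force: [-0.1, -0.4, 0.1]
gripper_width: 60.6
```

```bash
python3 go.py 502 -120 115 84.2; python3 - <<'E'
from h import *
s=sense(); im,W=grab("scene","s1"); p=proj("scene",[s["ee_pos"]])[0]; print(p)
im2,W2=grab("top","t1")
c=im[90:250,150:310].copy(); cv2.circle(c,(int(p[0]-150),int(p[1]-90)),1,(0,0,255),-1)
cv2.imwrite("pics/s1c.png",cv2.resize(c,(600,600),interpolation=2))
E
```

```text
t 1.98 pos [ 502.2 -123.7  200.8] F [-0.1 -0.4  0.1] w 60.6 j [-26.  24.  99.  -0.  57.  70.]
turn [-0.005 -0.    -0.001] deg 0.3 | shift cm in present axes [ 8.58 -0.37  0.06] | in target axes [ 8.58 -0.37  0.05]
[219.95528875 170.17903878]
```

View pics/s1c.png

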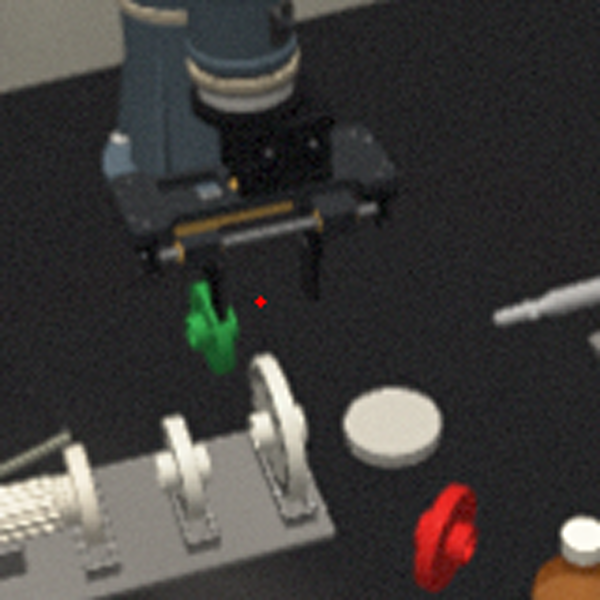

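The gripper hangs above the large wheel, with its jaws along the wheel axis. Next: descend and grip.

Request:
move_arm([
  [[2.5,-0.4,0],[0,0,0]],
  [[2.5,0,0],[0,0,0]],
  [[2.2,0,0],[0,0,0]],
  [[1.5,0,0],[0,0,0]],
  [[0.5,0,0],[0,0,0]],
])

```text
clock: 2.7
ee_pos: [502.4, -118.8, 107.9]
tcp_rot: [-17.6, 89.9, 156.3]
contact_force: [-0.8, 0.0, 0.5]
gripper_width: 61.0
```

Request:
move_arm([
  [[0,0,0],[0,0,0]],
  [[0,0,0],[0,0,0]],
  [[0,0,0],[0,0,0]],
  [[0,0,0],[0,0,0]],
  [[0,0,0],[0,0,0]],
], hand=1, grip_force=40)

```text
clock: 3.32
ee_pos: [502.9, -118.4, 108.8]
tcp_rot: [155.5, 90.0, -30.5]
contact_force: [-0.4, -0.5, -0.2]
gripper_width: 18.9
```

Request:
move_arm([
  [[0,0,0],[0,0,0]],
  [[0,0,0],[0,0,0]],
  [[-1.5,0,0],[0,0,0]],
  [[-2.8,0,0],[0,0,0]],
  [[-2.8,0,0],[0,0,0]],
])

```text
clock: 3.95
ee_pos: [502.4, -117.8, 180.7]
tcp_rot: [-54.4, 89.9, 119.6]
contact_force: [0.2, -0.6, -2.5]
gripper_width: 13.7
```

```bash
python3 go.py 540 0 179 86.3
```

```text
t 3.95 pos [ 502.4 -117.8  180.7] F [ 0.2 -0.6 -2.5] w 13.7 j [-26.  25. 100.   0.  55.  70.]
turn [-0.04   0.001  0.001] deg 2.3 | shift cm in present axes [  0.18 -12.1   -2.51] | in target axes [  0.17 -11.99  -2.99]
```

Request:
move_arm([
  [[0,-2,-0.5],[-0.04,0,0]],
  [[0,-4,-1],[0,0,0]],
  [[0,-4,-1],[0,0,0]],
  [[0,-2,-0.5],[0,0,0]],
  [[0,0,0],[0,0,0]],
])

```text
clock: 4.58
ee_pos: [541.1, 1.0, 180.0]
tcp_rot: [-78.2, 90.0, 98.3]
contact_force: [-0.2, 0.1, -2.6]
gripper_width: 13.7
```

```bash
cat > look.py <<'E'
# compare part in hand with shaft axis in both views
import sys; from h import *
from scipy.optimize import least_squares
tag,r,rm=sys.argv[1],float(sys.argv[2]),float(sys.argv[3])  # radius, approx centre y via tcp + offset
s=sense(); p=s["ee_pos"]; print("t %.2f"%s["clock"],np.round(p,1),np.round(s["contact_force"],1),"%.1f"%s["gripper_width"])
for n in("scene","top"):
    im,W=grab(n,tag+n); z=W[...,2]
    cx,cy,cz=p[0],p[1]+rm,140
    br=im.min(-1)>55
    m=br&(np.abs(W[...,1]-cy)<9)&(np.hypot(W[...,0]-cx,z-cz)<r+15)&(np.hypot(W[...,0]-cx,z-cz)>18)
    q=W[m]; print(n,"pts",len(q))
    if len(q)<30: continue
    th=np.arctan2(q[:,2]-cz,q[:,0]-cx); e=[]
    for a in np.arange(-np.pi,np.pi,.1):
        k=q[(th>=a)&(th<a+.1)]
        if len(k)>1: 
            d=np.hypot(k[:,0]-cx,k[:,2]-cz); e.append(k[d>=np.percentile(d,80)].mean(0))
    e=np.array(e); e=e[np.hypot(e[:,0]-cx,e[:,2]-cz)>r-12]
    if len(e)<6: continue
    f=least_squares(lambda v:np.hypot(e[:,0]-v[0],e[:,2]-v[1])-r,[cx,cz],loss="soft_l1",f_scale=2.)
    pf=np.polyfit(e[:,0]-f.x[0],e[:,1],1)
    tl=np.polyfit(e[:,2]-f.x[1],e[:,1],1)
    print(n,"centre x %.1f z %.1f y %.1f dy/dx %.3f dy/dz %.3f n %d rms %.1f"%(*f.x,pf[1],pf[0],tl[0],len(e),np.std(f.fun)))
E
python3 look.py a 60 0; python3 - <<'E'
import cv2
a=cv2.imread("pics/ascene.png")[90:240,180:400]
cv2.imwrite("pics/ac.png",cv2.resize(a,(800,545),interpolation=2))
E
```

```text
t 4.58 [541.1   1.  180. ] [-0.2  0.1 -2.6] 13.7
scene pts 339
scene centre x 543.0 z 142.1 y -2.5 dy/dx 0.015 dy/dz 0.051 n 50 rms 2.8
top pts 103
top centre x 539.0 z 143.0 y 4.7 dy/dx 0.032 dy/dz 0.069 n 13 rms 0.9
```

View pics/ac.png

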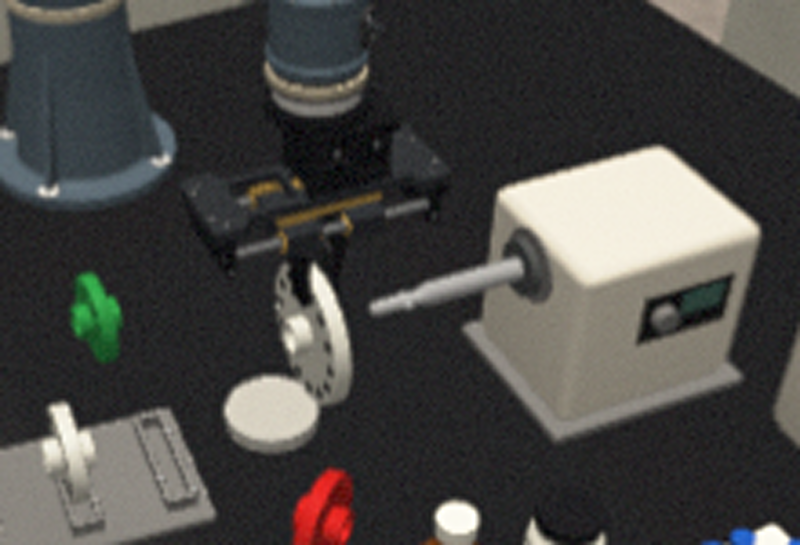

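Both views agree: the wheel sits about 6.5 mm too far in +x and 2 mm too high relative to the shaft axis. I'll correct that and then feed it on.

Request:
move_arm([
  [[0.2,0,0.6],[0,0,0]],
  [[0,-1.5,0],[0,0,0]],
  [[0,-1.5,0],[0,0,0]],
  [[0,-1.5,0],[0,0,0]],
  [[0,-1.5,0],[0,0,0]],
])

```text
clock: 5.3
ee_pos: [539.2, 60.8, 177.6]
tcp_rot: [-140.3, 90.0, 36.0]
contact_force: [-0.1, 0.4, -2.2]
gripper_width: 13.9
```

```bash
python3 look.py b 60 0; python3 - <<'E'
import cv2,numpy as np
a=cv2.imread("pics/bscene.png")[110:210,240:360]
b=cv2.imread("pics/btop.png")[140:240,120:240]
cv2.imwrite("pics/bc.png",np.hstack([cv2.resize(a,(400,333),interpolation=2),cv2.resize(b,(400,333),interpolation=2)]))
E
```

```text
t 5.30 [539.2  60.8 177.6] [-0.1  0.4 -2.2] 13.9
scene pts 346
scene centre x 541.4 z 139.5 y 57.1 dy/dx 0.000 dy/dz 0.046 n 54 rms 2.6
top pts 2
```

View pics/bc.png

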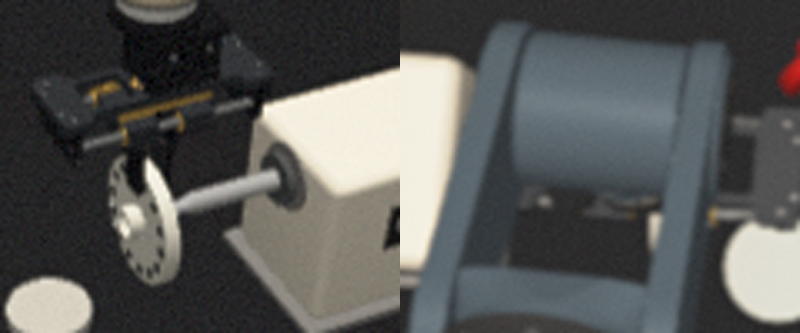

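The hub is over the tip with no contact force. Feeding it further along.

Request:
move_arm([
  [[0,-1.2,0],[0,0,0]],
  [[0,-1.2,0],[0,0,0]],
  [[0,-1.2,0],[0,0,0]],
  [[0,-1.2,0],[0,0,0]],
  [[0,0,0],[0,0,0]],
])

```text
clock: 6.02
ee_pos: [542.7, 109.1, 178.1]
tcp_rot: [-124.2, 89.8, 52.2]
contact_force: [0.2, 1.8, 4.0]
gripper_width: 13.9
```

```bash
python3 look.py c 60 0
```

```text
t 6.03 [542.7 109.1 178.1] [0.2 1.8 4. ] 13.9
scene pts 358
scene centre x 544.7 z 139.9 y 105.3 dy/dx -0.007 dy/dz 0.045 n 54 rms 3.2
top pts 0
```

Request:
move_arm([
  [[-0.1,0,0],[0,0,0]],
  [[0,-1.2,0],[0,0,0]],
  [[0,-1.2,0],[0,0,0]],
  [[0,-1.2,0],[0,0,0]],
  [[0,0,0],[0,0,0]],
])

```text
clock: 6.75
ee_pos: [544.3, 144.8, 178.3]
tcp_rot: [-71.7, 89.9, 104.7]
contact_force: [0.7, 0.8, -0.8]
gripper_width: 13.8
```

```bash
python3 look.py d 60 0
```

```text
t 6.75 [544.3 144.8 178.3] [ 0.7  0.8 -0.8] 13.8
scene pts 356
scene centre x 546.0 z 140.5 y 141.1 dy/dx 0.005 dy/dz 0.051 n 53 rms 2.6
top pts 50
top centre x 546.2 z 137.9 y 138.7 dy/dx -0.075 dy/dz 0.032 n 8 rms 2.0
```

Request:
move_arm([
  [[0,-1,0],[0,0,0]],
  [[0,-1,0],[0,0,0]],
  [[0,-0.6,0],[0,0,0]],
  [[0,-0.2,0],[0,0,0]],
  [[0,0,0],[0,0,0]],
])

```text
clock: 7.48
ee_pos: [546.1, 171.4, 178.5]
tcp_rot: [30.1, 90.0, -153.6]
contact_force: [0.3, -0.5, -1.4]
gripper_width: 14.0
```

```bash
python3 look.py e 60 0
```

```text
t 7.47 [546.1 171.4 178.5] [ 0.3 -0.5 -1.4] 14.0
scene pts 360
scene centre x 547.6 z 139.9 y 167.9 dy/dx 0.004 dy/dz 0.047 n 51 rms 1.9
top pts 104
top centre x 545.2 z 141.9 y 169.0 dy/dx -0.043 dy/dz 0.030 n 17 rms 2.7
```

Request:
move_arm([
  [[0,0,0],[0,0,0]],
  [[0,0,0],[0,0,0]],
  [[0,0,0],[0,0,0]],
  [[-1.5,0,0],[0,0,0]],
  [[-2.5,0,0],[0,0,0]],
], hand=0.6)

```text
clock: 8.2
ee_pos: [545.9, 171.1, 219.1]
tcp_rot: [9.6, 89.9, -174.1]
contact_force: [-0.4, 0.0, 0.2]
gripper_width: 34.5
```

Request:
move_arm([
  [[-1,4,0],[0,0,0]],
  [[0,5,0],[0,0,0]],
  [[0,6,0],[0,0,0]],
  [[0,6,0],[0,0,0]],
  [[0,6,0],[0,0,0]],
], hand=0.3)

```text
clock: 8.82
ee_pos: [529.2, -100.2, 230.0]
tcp_rot: [164.8, 89.9, -18.8]
contact_force: [0.7, 0.8, 0.0]
gripper_width: 60.7
```

```bash
python3 look.py f 60 267; python3 go.py 491 -199.5 130 84.2
```

```text
t 8.82 [ 529.2 -100.2  230. ] [0.7 0.8 0. ] 60.7
scene pts 508
scene centre x 543.5 z 140.8 y 166.0 dy/dx -0.035 dy/dz 0.040 n 40 rms 1.9
top pts 504
top centre x 540.3 z 140.6 y 169.7 dy/dx -0.056 dy/dz 0.064 n 37 rms 2.5
t 8.93 pos [ 529.9 -104.4  230. ] F [-0.7  0.9 -0.1] w 61.0 j [-23.  23.  94.  -0.  63.  71.]
turn [ 0.03  -0.004 -0.003] deg 1.7 | shift cm in present axes [10.02  9.73  3.24] | in target axes [10.    9.85  2.91]
```

The large carrier is on the shaft. Next, the small one.

Request:
move_arm([
  [[0,4,1.2],[0.03,0,0]],
  [[1,4,1.2],[0,0,0]],
  [[4,1.9,0.5],[0,0,0]],
  [[4.5,0,0],[0,0,0]],
  [[0,0,0],[0,0,0]],
])

```text
clock: 9.55
ee_pos: [490.0, -192.9, 131.6]
tcp_rot: [-30.1, 89.6, 144.5]
contact_force: [0.1, 0.4, 0.1]
gripper_width: 60.7
```

```bash
python3 go.py 491 -199.5 74 84.2
```

```text
t 9.55 pos [ 490.  -192.9  131.6] F [0.1 0.4 0.1] w 60.7 j [-34.  30. 101.   0.  49.  62.]
turn [0.007 0.006 0.004] deg 0.6 | shift cm in present axes [ 5.76  0.67 -0.2 ] | in target axes [ 5.76  0.65 -0.17]
```

Request:
move_arm([
  [[1,0.65,-0.15],[0.007,0,0]],
  [[2,0,0],[0,0,0]],
  [[1.8,0,0],[0,0,0]],
  [[0.9,0,0],[0,0,0]],
  [[0,0,0],[0,0,0]],
])

```text
clock: 10.18
ee_pos: [493.4, -201.3, 77.0]
tcp_rot: [151.9, 89.9, -33.9]
contact_force: [-0.6, -1.4, -0.1]
gripper_width: 61.3
```

Request:
move_arm([
  [[0,0,0],[0,0,0]],
  [[0,0,0],[0,0,0]],
  [[0,0,0],[0,0,0]],
  [[0,0,0],[0,0,0]],
  [[0,0,0],[0,0,0]],
], hand=1)

```text
clock: 10.8
ee_pos: [492.8, -201.2, 76.6]
tcp_rot: [135.5, 90.0, -50.3]
contact_force: [-0.7, -0.1, 0.0]
gripper_width: 19.1
```

Request:
move_arm([
  [[0,0,0],[0,0,0]],
  [[0,0,0],[0,0,0]],
  [[-1.5,0,0],[0,0,0]],
  [[-3.5,0,0],[0,0,0]],
  [[-3.8,0,0],[0,0,0]],
])

```text
clock: 11.42
ee_pos: [492.5, -200.9, 165.9]
tcp_rot: [-28.6, 90.0, 145.6]
contact_force: [0.6, 0.4, -2.0]
gripper_width: 13.3
```

```bash
python3 go.py 535.5 1 162 86.3
```

```text
t 11.43 pos [ 492.5 -200.9  165.9] F [ 0.6  0.4 -2. ] w 13.3 j [-34.  28.  99.   0.  54.  62.]
turn [-0.037  0.001  0.   ] deg 2.1 | shift cm in present axes [  0.39 -20.52  -2.24] | in target axes [  0.39 -20.43  -2.99]
```

Request:
move_arm([
  [[0,-3,-0.4],[-0.037,0,0]],
  [[0,-5,-0.8],[0,0,0]],
  [[0,-5,-0.7],[0,0,0]],
  [[0,-5,-0.7],[0,0,0]],
  [[0.1,-2.4,-0.4],[0,0,0]],
])

```text
clock: 12.05
ee_pos: [537.0, 2.9, 164.5]
tcp_rot: [-160.2, 90.0, 16.3]
contact_force: [-1.2, -0.5, -1.3]
gripper_width: 13.4
```

Request:
move_arm([
  [[0,0,0],[0,0,0]],
  [[0,0,0],[0,0,0]],
  [[0,0,0],[0,0,0]],
  [[0,0,0],[0,0,0]],
  [[0,0,0],[0,0,0]],
])

```text
clock: 12.68
ee_pos: [536.9, -0.4, 163.5]
tcp_rot: [-0.4, 90.0, 175.8]
contact_force: [-0.5, -0.7, -0.5]
gripper_width: 13.4
```

```bash
python3 look.py g 42 0; python3 go.py 535.5 1 164.5 86.3
```

```text
t 12.68 [ 5.369e+02 -4.000e-01  1.635e+02] [-0.5 -0.7 -0.5] 13.4
scene pts 192
scene centre x 536.7 z 140.1 y -3.2 dy/dx 0.002 dy/dz 0.051 n 36 rms 3.5
top pts 39
top centre x 533.9 z 140.7 y 9.1 dy/dx 0.169 dy/dz 0.073 n 9 rms 0.5
t 12.78 pos [ 5.369e+02 -1.000e-01  1.635e+02] F [-0.2 -0.2 -1. ] w 13.5 j [-12.  28.  98.  -0.  54.  82.]
turn [-0.  0.  0.] deg 0.0 | shift cm in present axes [-0.1  -0.1   0.15] | in target axes [-0.1  -0.1   0.15]
```

Request:
move_arm([
  [[0,-1.5,0.07],[0,0,0]],
  [[0,-1.5,0],[0,0,0]],
  [[0,-1.5,0],[0,0,0]],
  [[0,-1.5,0],[0,0,0]],
  [[0,0,0],[0,0,0]],
])

```text
clock: 13.4
ee_pos: [540.0, 61.7, 163.5]
tcp_rot: [-6.4, 90.0, 170.1]
contact_force: [0.7, 0.8, -1.0]
gripper_width: 13.5
```

Request:
move_arm([
  [[0,-1.2,0],[0,0,0]],
  [[0,-1.2,0],[0,0,0]],
  [[0,-0.8,0],[0,0,0]],
  [[0,0,0],[0,0,0]],
  [[0,0,0],[0,0,0]],
])

```text
clock: 14.02
ee_pos: [542.2, 92.1, 163.6]
tcp_rot: [174.4, 90.0, -9.2]
contact_force: [0.2, 0.8, 0.5]
gripper_width: 14.0
```

```bash
python3 look.py h 42 0; python3 - <<'E'
import cv2,numpy as np
a=cv2.imread("pics/hscene.png")[110:210,240:360]
cv2.imwrite("pics/hc.png",cv2.resize(a,(600,500),interpolation=2))
E
```

```text
t 14.03 [542.2  92.1 163.6] [0.2 0.8 0.5] 14.0
scene pts 187
scene centre x 542.3 z 140.7 y 89.1 dy/dx 0.001 dy/dz 0.084 n 39 rms 2.5
top pts 0
```

View pics/hc.png

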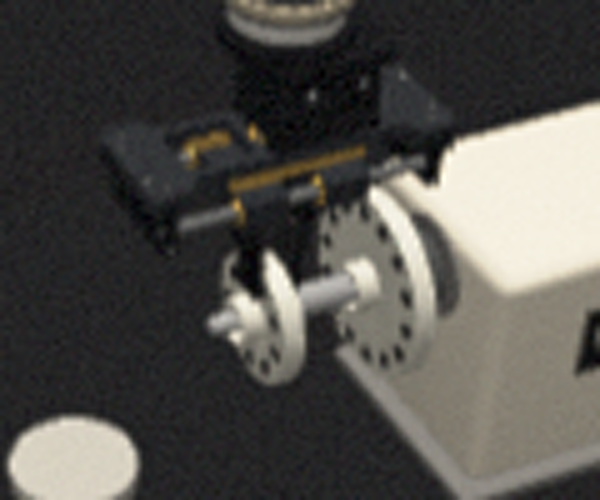

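The small wheel is cleanly on the shaft. Advancing until the hubs are nearly touching.

Request:
move_arm([
  [[0,-1.2,0],[0,0,0]],
  [[0,-1.2,0],[0,0,0]],
  [[0,-0.9,0],[0,0,0]],
  [[0,0,0],[0,0,0]],
  [[0,0,0],[0,0,0]],
])

```text
clock: 14.75
ee_pos: [544.4, 125.8, 163.7]
tcp_rot: [-120.4, 89.9, 56.0]
contact_force: [-0.1, 1.9, 1.8]
gripper_width: 13.6
```

```bash
python3 look.py i 42 0
```

```text
t 14.75 [544.4 125.8 163.7] [-0.1  1.9  1.8] 13.6
scene pts 194
scene centre x 544.7 z 140.9 y 122.6 dy/dx 0.018 dy/dz 0.046 n 37 rms 2.5
top pts 0
```

Request:
move_arm([
  [[0,0,0],[0,0,0]],
  [[0,0,0],[0,0,0]],
  [[0,0,0],[0,0,0]],
  [[-1.5,0,0],[0,0,0]],
  [[-3,0,0],[0,0,0]],
], hand=0.69)

```text
clock: 15.48
ee_pos: [543.4, 124.9, 208.7]
tcp_rot: [7.5, 89.8, -176.1]
contact_force: [0.8, 0.6, 0.4]
gripper_width: 27.0
```

Request:
move_arm([
  [[-2,3,0],[0,0,0]],
  [[0,5,0],[0,0,0]],
  [[0,6,0],[0,0,0]],
  [[0,6,0],[0,0,0]],
  [[0,6,0],[0,0,0]],
], hand=0)

```text
clock: 16.1
ee_pos: [527.7, -136.4, 229.9]
tcp_rot: [158.5, 89.9, -25.1]
contact_force: [1.6, -0.3, 0.2]
gripper_width: 68.8
```

```bash
python3 look.py j 42 268; python3 go.py 475 -323 150 -5.8; python3 - <<'E'
from h import *
for n in("top","scene"):
    z=np.load("j%s.npz"%n); W=cloud(n,z["de"]) 
    q=W.reshape(-1,3)
    for y0 in range(-355,-262,8):
        k=q[(np.abs(q[:,1]-y0)<4)&(q[:,2]>16)&(q[:,2]<110)&(np.abs(q[:,0]-475)<60)]
        if len(k)>3: print(n,y0,len(k),"x %.0f..%.0f zmax %.1f"%(*np.percentile(k[:,0],[2,98]),np.percentile(k[:,2],97)))
E
```

```text
t 16.10 [ 527.7 -136.4  229.9] [ 1.6 -0.3  0.2] 68.8
scene pts 57
scene centre x 543.3 z 138.7 y 126.2 dy/dx -0.007 dy/dz 0.008 n 16 rms 1.0
top pts 206
top centre x 540.1 z 139.5 y 128.5 dy/dx -0.004 dy/dz 0.082 n 25 rms 1.0
t 16.20 pos [ 528.3 -140.8  229.9] F [-0.5  1.2  0.3] w 77.1 j [-27.  24.  93.  -0.  63.  68.]
turn [-1.541  0.    -0.006] deg 88.3 | shift cm in present axes [ 8.05 18.52  4.06] | in target axes [ 7.99 -3.47 18.67]
top -355 37 x 438..499 zmax 42.3
top -347 66 x 440..498 zmax 71.0
top -339 83 x 442..501 zmax 71.7
top -331 72 x 440..495 zmax 71.9
top -323 58 x 452..492 zmax 70.8
top -315 49 x 455..492 zmax 71.2
top -307 58 x 455..495 zmax 71.3
top -299 54 x 455..495 zmax 71.5
top -291 43 x 452..492 zmax 72.5
top -283 45 x 424..498 zmax 89.2
top -275 99 x 424..495 zmax 91.0
top -267 93 x 426..487 zmax 88.6
scene -355 67 x 442..503 zmax 67.8
scene -347 66 x 465..506 zmax 70.2
scene -339 60 x 462..506 zmax 71.2
scene -331 42 x 465..497 zmax 71.8
scene -323 44 x 461..497 zmax 70.2
scene -315 41 x 464..498 zmax 71.0
scene -307 40 x 470..498 zmax 70.8
scene -299 49 x 472..533 zmax 69.4
scene -291 82 x 475..533 zmax 80.1
scene -283 79 x 461..527 zmax 89.5
scene -275 52 x 457..530 zmax 89.1
scene -267 20 x 449..511 zmax 50.8
```

Both carriers are on the shaft (small one at y≈127, z≈139). The cap axis is at about z=50; I'll grip its tail near y=-308, clear of the rest.

Request:
move_arm([
  [[0,0,0],[-0.154,0,0]],
  [[0,0,0],[-0.154,0,0]],
  [[0,0,0],[-0.154,0,0]],
  [[0,0,0],[-0.154,0,0]],
  [[0,0,0],[-0.154,0,0]],
])

```text
clock: 16.82
ee_pos: [527.7, -133.6, 229.5]
tcp_rot: [133.9, 90.0, -5.3]
contact_force: [-0.9, -0.4, -0.1]
gripper_width: 87.2
```

Request:
move_arm([
  [[0,0,0],[-0.154,0,0]],
  [[0,0,0],[-0.154,0,0]],
  [[0,0,0],[-0.154,0,0]],
  [[0,0,0],[-0.154,0,0]],
  [[0,0,0],[-0.154,0,0]],
])

```text
clock: 17.45
ee_pos: [527.7, -133.5, 229.5]
tcp_rot: [89.4, 90.0, -5.7]
contact_force: [-0.7, 0.1, 0.9]
gripper_width: 87.2
```

```bash
python3 go.py 477.5 -308 120 -5.8
```

```text
t 17.45 pos [ 527.7 -133.5  229.5] F [-0.7  0.1  0.9] w 87.2 j [-26.  24.  93.   0.  63. -21.]
turn [ 0.012  0.    -0.001] deg 0.7 | shift cm in present axes [10.94 -3.46 17.82] | in target axes [10.95 -3.23 17.86]
```

Request:
move_arm([
  [[0,-0.6,3.5],[0.012,0,0]],
  [[1,-0.9,5],[0,0,0]],
  [[3,-0.9,5],[0,0,0]],
  [[4,-0.8,4.3],[0,0,0]],
  [[2.9,0,0],[0,0,0]],
])

```text
clock: 18.08
ee_pos: [476.9, -311.0, 119.1]
tcp_rot: [42.1, 89.9, -54.2]
contact_force: [-0.4, -0.0, 0.5]
gripper_width: 86.7
```

Request:
move_arm([
  [[0,0,0],[0,0,0]],
  [[0,0,0],[0,0,0]],
  [[0,0,0],[0,0,0]],
  [[2,0,0],[0,0,0]],
  [[2,0,0],[0,0,0]],
])

```text
clock: 18.7
ee_pos: [478.4, -308.3, 80.9]
tcp_rot: [52.6, 89.8, -43.5]
contact_force: [0.5, -0.1, 0.0]
gripper_width: 86.8
```

```bash
python3 go.py 477.5 -308 32 -5.8; python3 - <<'E'
from h import *
im,W=grab("scene","k"); cv2.imwrite("pics/kc.png",cv2.resize(im[130:270,90:290],(800,560),interpolation=2))
E
```

```text
t 18.70 pos [ 478.4 -308.3   80.9] F [ 0.5 -0.1  0. ] w 86.8 j [-44.  37.  97.   0.  45. -38.]
turn [-0.005  0.002 -0.003] deg 0.3 | shift cm in present axes [ 4.89 -0.11 -0.03] | in target axes [ 4.89 -0.09 -0.02]
```

View pics/kc.png

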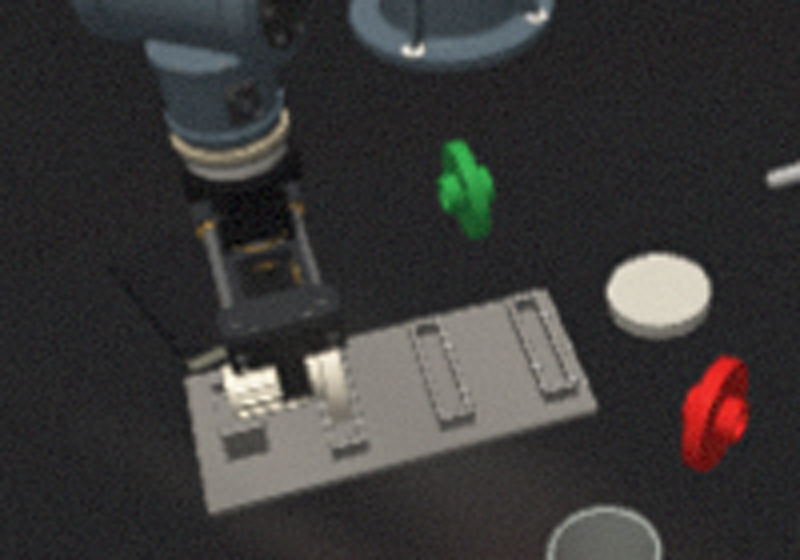

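The open fingers straddle the tail between the flange and the rest. Descend and grip.

Request:
move_arm([
  [[1.5,-0.1,0],[0,0,0]],
  [[1.5,0,0],[0,0,0]],
  [[1.3,0,0],[0,0,0]],
  [[0.6,0,0],[0,0,0]],
  [[0,0,0],[0,0,0]],
])

```text
clock: 19.38
ee_pos: [475.9, -307.8, 30.0]
tcp_rot: [-127.3, 89.9, 136.5]
contact_force: [0.1, 1.1, 0.8]
gripper_width: 86.9
```

Request:
move_arm([
  [[0,0,0],[0,0,0]],
  [[0,0,0],[0,0,0]],
  [[0,0,0],[0,0,0]],
  [[0,0,0],[0,0,0]],
  [[0,0,0],[0,0,0]],
], hand=1, grip_force=50)

```text
clock: 20.0
ee_pos: [476.2, -308.0, 30.6]
tcp_rot: [55.3, 90.0, -40.8]
contact_force: [0.7, -1.0, 1.1]
gripper_width: 45.1
```

Request:
move_arm([
  [[0,0,0],[0,0,0]],
  [[-1.5,0,0],[0,0,0]],
  [[-2.5,0,0],[0,0,0]],
  [[-2.5,0,0],[0,0,0]],
  [[-2.5,0,0],[0,0,0]],
])

```text
clock: 20.62
ee_pos: [476.1, -307.9, 122.2]
tcp_rot: [51.0, 90.0, -45.2]
contact_force: [-0.1, 0.2, -1.0]
gripper_width: 37.8
```

```bash
python3 go.py 532 -30 121 -3.7
```

```text
t 20.62 pos [ 476.1 -307.9  122.2] F [-0.1  0.2 -1. ] w 37.8 j [-44.  34.  96.  -0.  51. -38.]
turn [-0.042  0.    -0.   ] deg 2.4 | shift cm in present axes [  0.11   2.59 -28.23] | in target axes [  0.12   3.78 -28.09]
```

Request:
move_arm([
  [[0,0.5,-4],[-0.04,0,0]],
  [[0,0.8,-6],[0,0,0]],
  [[0,0.8,-6],[0,0,0]],
  [[0,0.8,-6],[0,0,0]],
  [[0,0.8,-6],[0,0,0]],
])

```text
clock: 21.25
ee_pos: [533.8, -29.6, 121.5]
tcp_rot: [78.6, 89.9, -15.2]
contact_force: [1.3, 0.5, -0.9]
gripper_width: 37.8
```

Request:
move_arm([
  [[0,0,0],[0,0,0]],
  [[0,0,0],[0,0,0]],
  [[0,0,0],[0,0,0]],
  [[0,0,0],[0,0,0]],
  [[0,0,0],[0,0,0]],
])

```text
clock: 21.88
ee_pos: [533.3, -32.5, 120.5]
tcp_rot: [-102.3, 90.0, 163.7]
contact_force: [0.5, 0.2, -1.7]
gripper_width: 37.8
```

```bash
python3 look.py l 40 30; python3 go.py 532 -30 121 -3.7; python3 - <<'E'
from h import *
im=cv2.imread("pics/lscene.png"); cv2.imwrite("pics/lc.png",cv2.resize(im[110:230,210:370],(800,600),interpolation=2))
E
```

```text
t 21.88 [533.3 -32.5 120.5] [ 0.5  0.2 -1.7] 37.8
scene pts 23
top pts 0
t 21.98 pos [533.3 -32.1 120.5] F [-0.9  0.1 -1.3] w 37.5 j [-15.  32. 101.   0.  48. -12.]
turn [-0.004 -0.     0.   ] deg 0.2 | shift cm in present axes [-0.05 -0.14 -0.2 ] | in target axes [-0.05 -0.14 -0.2 ]
```

View pics/lc.png

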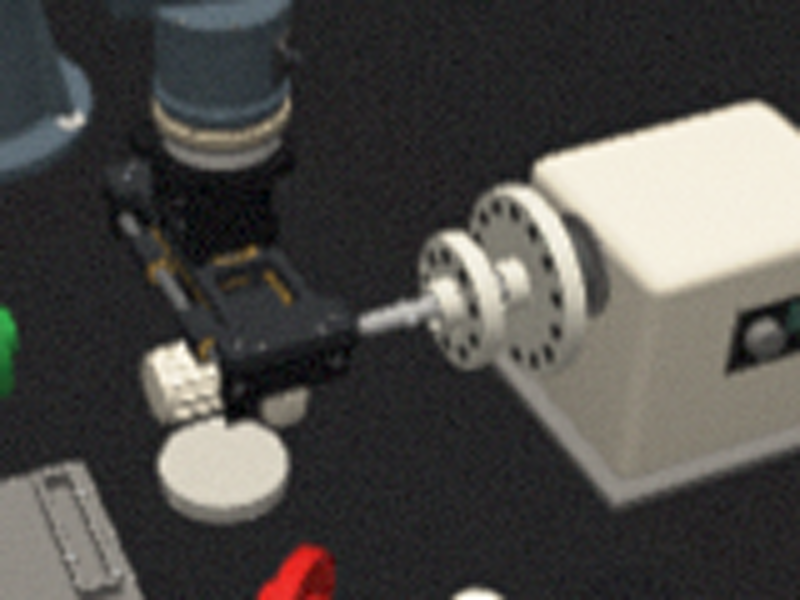

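The gripper body hides most of the cap, so I'll fit its axis from the visible tail and flange surface points.

```bash
cat > capfit.py <<'E'
import sys; from h import *
from scipy.optimize import least_squares
tag=sys.argv[1]; s=sense(); p=s["ee_pos"]
for n in("scene","top"):
    z=np.load(tag+n+".npz"); W=cloud(n,z["de"]); br=z["im"].min(-1)>75
    L=W-[p[0],p[1],140]; l=L[...,1]; t=np.hypot(L[...,0]-.065*l,L[...,2])
    T=L[br&(l>-46)&(l<-8)&(t<32)&(L[...,2]>-28)]; F=L[br&(l>21)&(l<39)&(t<55)&(t>28)]
    print(n,len(T),len(F),"tail l",np.round(np.percentile(T[:,1],[2,98]),1) if len(T) else "","flange",np.round(F.min(0),1).tolist() if len(F) else "",np.round(F.max(0),1).tolist() if len(F) else "")
    if len(T)>20:
        # axis with fixed yaw: x=a+.065l , z=b+c*l
        T=T[T[:,1]>np.percentile(T[:,1],12)+3]
        f=least_squares(lambda v:np.hypot(T[:,0]-v[0]-.065*T[:,1],T[:,2]-v[1])-20,[0,0],loss="soft_l1",f_scale=1.5)
        print(n," tail axis at TCP y, x off %.1f z %.1f"%(f.x[0],140+f.x[1]),"rms %.1f"%np.std(f.fun), "mean l %.1f"%T[:,1].mean())
    if len(F)>20:
        F=F[F[:,1]<37.5]; 
        f=least_squares(lambda v:np.hypot(F[:,0]-v[0]-.065*F[:,1],F[:,2]-v[1])-40,[0,0],loss="soft_l1",f_scale=1.5)
        print(n," flange axis x off %.1f z %.1f"%(f.x[0],140+f.x[1]),"rms %.1f"%np.std(f.fun))
E
python3 capfit.py l
```

```text
scene 171 18 tail l [-45.6 -13.2] flange [34.7, 21.1, -26.3] [46.0, 29.6, 5.5]
scene  tail axis at TCP y, x off 1.5 z 139.1 rms 1.7 mean l -28.4
top 13 0 tail l [-41.5 -34.5] flange
```

Cap axis is within about 1 mm of the shaft axis. Feeding it on.

Request:
move_arm([
  [[-0.05,0,-1.5],[-0.004,0,0]],
  [[0,0,-1.5],[0,0,0]],
  [[0,0,-1.5],[0,0,0]],
  [[0,0,-1.5],[0,0,0]],
  [[0,0,0],[0,0,0]],
])

```text
clock: 22.6
ee_pos: [537.1, 30.0, 121.0]
tcp_rot: [-93.9, 90.0, 172.6]
contact_force: [0.1, 0.5, -1.1]
gripper_width: 37.7
```

```bash
python3 look.py n 40 30; python3 capfit.py n;python3 go.py 538.5 50 121 -3.7
```

```text
t 22.60 [537.1  30.  121. ] [ 0.1  0.5 -1.1] 37.7
scene pts 17
top pts 0
scene 195 25 tail l [-44.6  -9.6] flange [16.7, 21.0, -35.0] [45.8, 33.4, 4.7]
scene  tail axis at TCP y, x off 1.8 z 139.9 rms 1.9 mean l -25.5
scene  flange axis x off 2.2 z 143.2 rms 3.2
top 0 0 tail l  flange  
t 22.70 pos [537.3  28.8 121. ] F [-0.8 -0.1 -0.8] w 37.2 j [ -9.  32. 100.  -0.  48.  -5.]
turn [ 0.003  0.    -0.   ] deg 0.2 | shift cm in present axes [ 0.   -0.01 -2.12] | in target axes [ 0.   -0.01 -2.12]
```

Request:
move_arm([
  [[0,0,-0.6],[0,0,0]],
  [[0,0,-0.6],[0,0,0]],
  [[0,0,-0.6],[0,0,0]],
  [[0,0,-0.6],[0,0,0]],
  [[0,0,0],[0,0,0]],
])

```text
clock: 23.32
ee_pos: [537.6, 53.4, 120.8]
tcp_rot: [-113.1, 89.9, 153.3]
contact_force: [-1.5, 1.3, -0.2]
gripper_width: 37.7
```

```bash
python3 look.py o 40 30; python3 capfit.py o
```

```text
t 23.32 [537.6  53.4 120.8] [-1.5  1.3 -0.2] 37.7
scene pts 20
top pts 0
scene 188 18 tail l [-45.3 -10.4] flange [38.0, 21.2, -21.6] [43.9, 31.9, 4.2]
scene  tail axis at TCP y, x off 2.1 z 139.7 rms 1.8 mean l -25.9
top 13 0 tail l [-42. -36.] flange
```

Request:
move_arm([
  [[0,0,-0.5],[0,0,0]],
  [[0,0,-0.5],[0,0,0]],
  [[0,0,-0.3],[0,0,0]],
  [[0,0,0],[0,0,0]],
  [[0,0,0],[0,0,0]],
], grip_force=60)

```text
clock: 24.05
ee_pos: [538.5, 65.9, 120.8]
tcp_rot: [-106.7, 89.9, 159.7]
contact_force: [-5.7, 0.5, -0.9]
gripper_width: 37.2
```

Request:
move_arm([
  [[0,0,-0.3],[0,0,0]],
  [[0,0,-0.3],[0,0,0]],
  [[0,0,0],[0,0,0]],
  [[0,0,0],[0,0,0]],
  [[0,0,0],[0,0,0]],
])

```text
clock: 24.68
ee_pos: [538.9, 71.3, 120.8]
tcp_rot: [-81.9, 89.9, -175.5]
contact_force: [-4.5, -1.6, -0.6]
gripper_width: 37.4
```

```bash
python3 look.py p 40 30; python3 capfit.py p
```

```text
t 24.68 [538.9  71.3 120.8] [-4.5 -1.6 -0.6] 37.4
scene pts 18
top pts 0
scene 188 17 tail l [-45.6  -9.7] flange [27.1, 21.3, -24.0] [47.6, 31.7, 3.5]
scene  tail axis at TCP y, x off 1.8 z 139.5 rms 2.0 mean l -25.7
top 57 0 tail l [-43.3 -31. ] flange  
top  tail axis at TCP y, x off -1.4 z 138.9 rms 1.4 mean l -35.8
```

Request:
move_arm([
  [[0,-0.07,0],[0,0,0]],
  [[0,0,-0.3],[0,0,0]],
  [[0,0,-0.3],[0,0,0]],
  [[0,0,0],[0,0,0]],
  [[0,0,0],[0,0,0]],
])

```text
clock: 25.4
ee_pos: [539.2, 77.4, 120.9]
tcp_rot: [-90.3, 89.9, 176.0]
contact_force: [-4.9, -1.5, -1.8]
gripper_width: 37.3
```

Request:
move_arm([
  [[0,0,-0.3],[0,0,0]],
  [[0,0,-0.3],[0,0,0]],
  [[0,0,0],[0,0,0]],
  [[0,0,0],[0,0,0]],
  [[0,0,0],[0,0,0]],
])

```text
clock: 26.02
ee_pos: [539.6, 83.8, 120.9]
tcp_rot: [-131.8, 89.9, 134.6]
contact_force: [-4.6, 0.2, -1.6]
gripper_width: 37.4
```

```bash
python3 look.py q 40 30; python3 capfit.py q
```

```text
t 26.02 [539.6  83.8 120.9] [-4.6  0.2 -1.6] 37.4
scene pts 19
top pts 0
scene 195 17 tail l [-45.7  -9.1] flange [35.9, 21.6, -24.4] [46.3, 30.2, 5.0]
scene  tail axis at TCP y, x off 1.8 z 139.6 rms 1.9 mean l -26.2
top 77 0 tail l [-42.9 -29.6] flange  
top  tail axis at TCP y, x off -1.6 z 139.7 rms 1.8 mean l -35.5
```

```bash
cat > wheels.py <<'E'
import sys; from h import *
for tag in sys.argv[1:]:
  for n in("scene","top"):
    z=np.load(tag+n+".npz"); W=cloud(n,z["de"]); br=z["im"].min(-1)>75
    x=W[...,0]; y=W[...,1]; h=W[...,2]; xa=543+.065*(y-127); r=np.hypot(x-xa,h-140)
    P=W[br&(r<66)&(r>50)&(y>90)&(y<196)]; S=W[br&(r<45)&(r>30)&(y>60)&(y<160)]; C=W[br&(r<24)&(y<110)&(y>0)&(h>125)]
    f=lambda Q:(len(Q),np.round(np.percentile(Q[:,1],[5,50,95]),1).tolist()) if len(Q) else 0
    print(tag,n,"L",f(P),"S/flange",f(S),"tail",f(C), "S hist",np.histogram(S[:,1],np.arange(60,164,8))[0])
E
python3 wheels.py f j l p q; python3 - <<'E'
from h import *
im=cv2.imread("pics/qscene.png"); cv2.imwrite("pics/qc.png",cv2.resize(im[110:200,250:370],(800,600),interpolation=2))
E
```

```text
f scene L (266, [160.5, 165.9, 175.0]) S/flange (1, [159.9, 159.9, 159.9]) tail (70, [59.4, 85.3, 107.3]) S hist [0 0 0 0 0 0 0 0 0 0 0 0]
f top L (395, [164.4, 171.5, 180.5]) S/flange 0 tail (130, [62.2, 87.4, 108.2]) S hist [0 0 0 0 0 0 0 0 0 0 0 0]
j scene L (253, [159.8, 165.4, 174.3]) S/flange (183, [116.2, 120.5, 129.4]) tail (95, [59.9, 95.9, 108.3]) S hist [  0   0   0   0   0   0   9 125  48   1   0   0]
j top L (386, [164.7, 171.7, 180.3]) S/flange (247, [119.5, 126.7, 134.1]) tail (142, [62.3, 89.0, 108.9]) S hist [  0   0   0   0   0   0   0  82 128  37   0   0]
l scene L (258, [159.9, 165.6, 174.4]) S/flange (184, [115.8, 120.6, 128.8]) tail (93, [59.9, 95.1, 108.1]) S hist [  0   0   0   0   0   0  11 125  47   1   0   0]
l top L (388, [164.7, 171.6, 180.2]) S/flange (252, [119.8, 126.5, 134.0]) tail (99, [78.5, 94.5, 108.8]) S hist [  0   0   0   0   0   0   0  85 130  37   0   0]
p scene L (255, [160.4, 165.7, 174.6]) S/flange (82, [89.7, 109.3, 129.1]) tail (181, [25.8, 37.6, 58.6]) S hist [ 0  0  0 24 11  6  2 27 11  0  0  0]
p top L (14, [167.9, 169.0, 169.7]) S/flange (20, [133.2, 136.4, 137.5]) tail (56, [28.4, 30.9, 38.9]) S hist [ 0  0  0  0  0  0  0  0  1 19  0  0]
q scene L (244, [167.3, 173.4, 182.0]) S/flange (85, [101.7, 127.0, 139.6]) tail (188, [38.2, 50.3, 72.0]) S hist [ 0  0  0  1  0 29 12  0 24 15  4  0]
q top L (37, [175.8, 178.0, 180.7]) S/flange (8, [147.5, 148.8, 150.3]) tail (74, [41.2, 44.7, 51.9]) S hist [0 0 0 0 0 0 0 0 0 0 2 6]
```

View pics/qc.png

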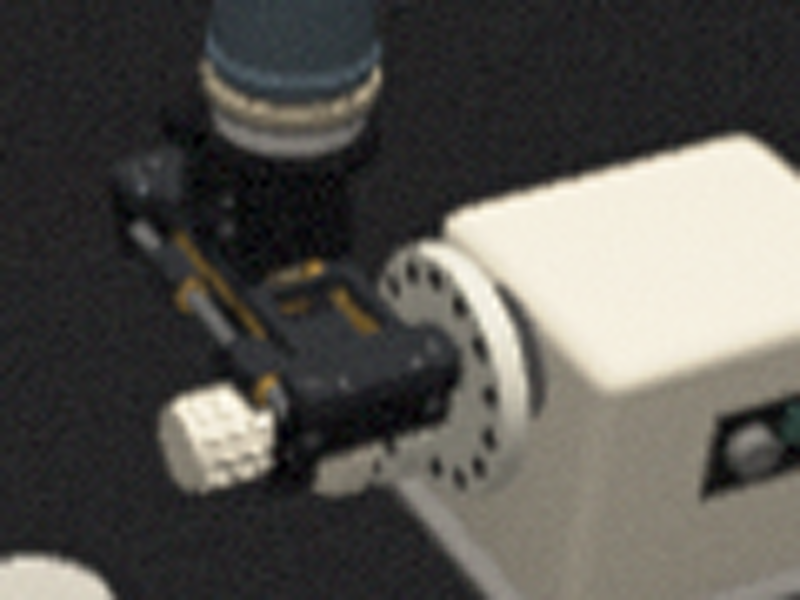

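The large wheel moved in by about 8 mm with the cap and the axial force is back to about 0, so it has probably snapped. I'll release and check whether it stays.

Request:
move_arm([
  [[0,0,-0.1],[0,0,0]],
  [[0,0,0],[0,0,0]],
  [[0,0,0],[0,0,0]],
  [[0,0,0],[0,0,0]],
  [[0,0,0],[0,0,0]],
])

```text
clock: 26.75
ee_pos: [539.6, 84.0, 120.9]
tcp_rot: [-54.9, 89.9, -148.5]
contact_force: [-5.1, -2.3, -1.7]
gripper_width: 37.2
```

Request:
move_arm([
  [[0,0,0],[0,0,0]],
  [[0,0,0],[0,0,0]],
  [[0,0,0],[0,0,0]],
  [[0,0,0],[0,0,0]],
  [[0,0,0],[0,0,0]],
], hand=0.3)

```text
clock: 27.38
ee_pos: [540.6, 84.4, 121.3]
tcp_rot: [95.8, 89.9, 2.2]
contact_force: [0.6, 0.2, 0.3]
gripper_width: 60.8
```

```bash
python3 look.py r 40 30; python3 wheels.py r
```

```text
t 27.38 [540.6  84.4 121.3] [0.6 0.2 0.3] 60.8
scene pts 22
top pts 0
r scene L (244, [167.4, 173.4, 183.1]) S/flange (84, [101.5, 128.6, 138.9]) tail (200, [38.5, 53.0, 77.3]) S hist [ 0  0  1  0  1 20 14  4 21 21  2  0]
r top L (41, [176.4, 178.2, 182.5]) S/flange (13, [147.5, 148.6, 150.6]) tail (91, [41.1, 46.3, 54.2]) S hist [ 0  0  0  0  0  0  0  0  0  0  2 11]
```

Request:
move_arm([
  [[-1,0,0],[0,0,0]],
  [[-2.5,0,0],[0,0,0]],
  [[-4,0,0],[0,0,0]],
  [[-4,0,2],[0,0,0]],
  [[0,0,5],[0,0,0]],
], hand=0.3)

```text
clock: 28.1
ee_pos: [538.3, 14.9, 240.4]
tcp_rot: [86.2, 89.4, -7.2]
contact_force: [0.5, -0.6, -1.1]
gripper_width: 60.9
```

Request:
move_arm([
  [[0,0,5],[0,0,0]],
  [[0,0,5],[0,0,0]],
  [[0,0,5],[0,0,0]],
  [[0,0,5],[0,0,0]],
  [[0,0,0],[0,0,0]],
])

```text
clock: 28.72
ee_pos: [523.3, -188.9, 236.8]
tcp_rot: [47.9, 89.8, -46.0]
contact_force: [0.2, 0.8, -0.7]
gripper_width: 61.0
```

```bash
python3 look.py s 40 250; python3 wheels.py f j s; python3 - <<'E'
from h import *
for tag in("top0","scene0","jtop","stop","jscene","sscene"):
    n="top" if "top" in tag else "scene"; z=np.load(tag+".npz"); W=cloud(n,z["de"])
    x,y,h=W[...,0],W[...,1],W[...,2]; xa=543+.065*(y-127); r=np.hypot(x-xa,h-140)
    k=W[(r<24)&(y>-20)&(y<150)]; print(tag,"front end y",np.round(np.sort(k[:,1])[:4],1), end=" ")
    # cap tail/flange axis, plate disc
    for nm,a,b,rad in(("tail",45,92,20),("flange",104,117,40),("S",128,146,42),("L",168,186,60)):
        q=W[(y>a)&(y<b)&(np.abs(r-rad)<6)]
        if len(q)>15:
            from scipy.optimize import least_squares
            f=least_squares(lambda v:np.hypot(q[:,0]-543-.065*(q[:,1]-127)-v[0],q[:,2]-140-v[1])-rad,[0,0],loss="soft_l1")
            print(nm,np.round(f.x,1),"y",np.round(np.median(q[:,1]),1),end=" ")
    print()
a=cv2.imread("pics/sscene.png")[110:200,260:380]; b=cv2.imread("pics/stop.png")[150:240,120:240]
cv2.imwrite("pics/sc.png",np.hstack([cv2.resize(a,(400,300),interpolation=2),cv2.resize(b,(400,300),interpolation=2)]))
E
```

```text
t 28.73 [ 523.3 -188.9  236.8] [ 0.2  0.8 -0.7] 61.0
scene pts 77
scene centre x 519.0 z 134.2 y 65.5 dy/dx -0.055 dy/dz 0.047 n 13 rms 2.2
top pts 95
top centre x 518.4 z 130.1 y 70.9 dy/dx -0.271 dy/dz 0.404 n 8 rms 1.2
f scene L (266, [160.5, 165.9, 175.0]) S/flange (1, [159.9, 159.9, 159.9]) tail (70, [59.4, 85.3, 107.3]) S hist [0 0 0 0 0 0 0 0 0 0 0 0]
f top L (395, [164.4, 171.5, 180.5]) S/flange 0 tail (130, [62.2, 87.4, 108.2]) S hist [0 0 0 0 0 0 0 0 0 0 0 0]
j scene L (253, [159.8, 165.4, 174.3]) S/flange (183, [116.2, 120.5, 129.4]) tail (95, [59.9, 95.9, 108.3]) S hist [  0   0   0   0   0   0   9 125  48   1   0   0]
j top L (386, [164.7, 171.7, 180.3]) S/flange (247, [119.5, 126.7, 134.1]) tail (142, [62.3, 89.0, 108.9]) S hist [  0   0   0   0   0   0   0  82 128  37   0   0]
s scene L (248, [167.4, 173.8, 181.6]) S/flange (330, [102.8, 117.0, 140.4]) tail (333, [38.9, 67.5, 103.7]) S hist [ 0  0  0  0  0 99 64  7 54 85 21  0]
s top L (388, [171.7, 180.0, 189.2]) S/flange (506, [107.4, 132.3, 147.6]) tail (503, [43.3, 74.5, 105.4]) S hist [  0   0   0   0   0  29 130  82   9 123 116  17]
top0 front end y [59.7 59.9 60.1 61.8] 
scene0 front end y [57.1 57.4 58.1 60.2] 
jtop front end y [59.8 60.1 60.1 61.9] S [-2.4 -2.5] y 131.4 L [-2.  -2.2] y 173.7 
stop front end y [40.6 40.8 40.9 41. ] tail [-2.8 -0.7] y 68.2 flange [-1.3 -1.4] y 111.5 S [-2.4 -2.3] y 139.4 L [-2.2 -2.4] y 179.3 
jscene front end y [57.1 57.8 58.  58.1] flange [-1.5  1.9] y 116.3 S [-0.8 -3. ] y 129.3 L [-0.3 -2.6] y 170.9 
sscene front end y [36.6 37.2 37.3 37.4] tail [ 0.  -0.7] y 67.5 flange [ 1.  -1.4] y 108.7 S [-1.  -2.1] y 135.3 L [-0.3 -2.5] y 174.7
```

View pics/sc.png

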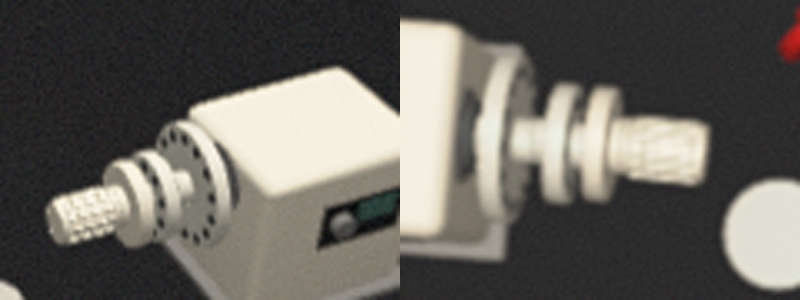

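Both views show both carriers and the cap on the shaft, with the tail standing about 18 mm beyond the tip. 16 mm would be fully home, so this is inconclusive. I'll push on the tail end with closed fingers to make sure it is home.

```bash
python3 go.py 536 5 236 -3.7
```

```text
t 28.82 pos [ 522.8 -185.2  236.4] F [ 0.5  0.8 -0.5] w 61.3 j [-31.  24.  91.   0.  65. -27.]
turn [ 0.    -0.001 -0.   ] deg 0.0 | shift cm in present axes [  0.05   0.09 -19.07] | in target axes [  0.04   0.09 -19.07]
```

Request:
move_arm([
  [[0,0,-4],[0,0,0]],
  [[0,0.1,-5],[0,0,0]],
  [[0,0,-5],[0,0,0]],
  [[0,0,-4],[0,0,0]],
  [[2,0,0],[0,0,0]],
], hand=1)

```text
clock: 29.45
ee_pos: [535.7, -0.9, 217.6]
tcp_rot: [97.7, 89.8, 4.4]
contact_force: [-0.3, -0.8, -0.2]
gripper_width: 18.4
```

Request:
move_arm([
  [[3,0,0],[0,0,0]],
  [[3,0,0],[0,0,0]],
  [[3,0,0],[0,0,0]],
  [[0,0,0],[0,0,0]],
  [[0,0,0],[0,0,0]],
])

```text
clock: 30.08
ee_pos: [535.9, -4.7, 127.1]
tcp_rot: [87.5, 89.9, -6.1]
contact_force: [0.1, -0.0, 0.3]
gripper_width: 0.3
```

Request:
move_arm([
  [[0,0,-0.8],[0,0,0]],
  [[0,0,-0.7],[0,0,0]],
  [[0,0,-0.6],[0,0,0]],
  [[0,0,0],[0,0,0]],
  [[0,0,0],[0,0,0]],
])

```text
clock: 30.7
ee_pos: [536.7, 15.5, 126.1]
tcp_rot: [26.9, 90.0, -66.6]
contact_force: [-0.3, -0.0, 1.0]
gripper_width: 0.4
```

Request:
move_arm([
  [[0,0,-0.5],[0,0,0]],
  [[0,0,-0.4],[0,0,0]],
  [[0,0,-0.3],[0,0,0]],
  [[0,0,0],[0,0,0]],
  [[0,0,0],[0,0,0]],
])

```text
clock: 31.32
ee_pos: [537.5, 27.5, 126.0]
tcp_rot: [-155.8, 90.0, 110.6]
contact_force: [0.1, 0.5, 0.5]
gripper_width: 0.5
```

Request:
move_arm([
  [[0,0,-0.2],[0,0,0]],
  [[0,0,-0.2],[0,0,0]],
  [[0,0,0],[0,0,0]],
  [[0,0,0],[0,0,0]],
  [[0,0,0],[0,0,0]],
])

```text
clock: 31.95
ee_pos: [538.5, 29.8, 126.2]
tcp_rot: [33.0, 89.8, -60.6]
contact_force: [0.5, -5.9, -0.4]
gripper_width: 0.1
```

Request:
move_arm([
  [[0,0,-0.2],[0,0,0]],
  [[0,0,0],[0,0,0]],
  [[0,0,0],[0,0,0]],
  [[0,0,0],[0,0,0]],
  [[0,0,0],[0,0,0]],
])

```text
clock: 32.58
ee_pos: [538.7, 31.3, 126.2]
tcp_rot: [27.8, 89.8, -65.8]
contact_force: [-0.2, -7.2, -0.4]
gripper_width: 0.5
```

Request:
move_arm([
  [[0,0,-0.2],[0,0,0]],
  [[0,0,0],[0,0,0]],
  [[0,0,0],[0,0,0]],
  [[0,0,0],[0,0,0]],
  [[0,0,0],[0,0,0]],
])

```text
clock: 33.2
ee_pos: [539.1, 31.4, 126.4]
tcp_rot: [19.7, 89.6, -73.8]
contact_force: [-0.2, -13.0, -0.1]
gripper_width: 0.6
```

Request:
move_arm([
  [[0,0,-0.2],[0,0,0]],
  [[0,0,0],[0,0,0]],
  [[0,0,0],[0,0,0]],
  [[0,0,0],[0,0,0]],
  [[0,0,0],[0,0,0]],
])

```text
clock: 33.83
ee_pos: [539.3, 31.6, 126.5]
tcp_rot: [13.9, 89.4, -79.5]
contact_force: [-0.5, -19.0, -0.1]
gripper_width: 0.8
```

```bash
python3 look.py u 40 80; python3 wheels.py u; python3 go.py 538 30 126 -3.7
```

```text
t 33.83 [539.3  31.6 126.5] [ -0.5 -19.   -0.1] 0.8
scene pts 141
scene centre x 544.3 z 140.8 y 112.1 dy/dx 0.003 dy/dz 0.075 n 34 rms 1.5
top pts 74
top centre x 543.7 z 143.1 y 113.9 dy/dx -0.046 dy/dz 0.053 n 15 rms 1.5
u scene L (248, [171.0, 176.8, 185.2]) S/flange (303, [106.5, 133.1, 145.6]) tail (1, [106.8, 106.8, 106.8]) S hist [ 0  0  0  0  0 33 64 39  5 99 58  5]
u top L (355, [174.8, 183.8, 191.9]) S/flange (68, [112.6, 115.9, 124.5]) tail (27, [93.8, 101.3, 109.1]) S hist [ 0  0  0  0  0  0 35 28  5  0  0  0]
t 33.92 pos [539.3  31.6 126.5] F [ -0.9 -18.9  -0.5] w 0.2 j [-8. 32. 99. -1. 49. -4.]
turn [ 0.004  0.01  -0.002] deg 0.6 | shift cm in present axes [ 0.05 -0.12  0.17] | in target axes [ 0.05 -0.12  0.17]
```

The cap stopped firmly at 19 N, which I take to be the plate at its stop. That is more than the lip plus the spring can take. Backing off to see where it rests.

Request:
move_arm([
  [[0,0,0.5],[0,0,0]],
  [[0,0,1.5],[0,0,0]],
  [[0,0,4],[0,0,0]],
  [[-4,0,5],[0,0,0]],
  [[-5,0,3],[0,0,0]],
])

```text
clock: 34.55
ee_pos: [528.2, -102.7, 214.9]
tcp_rot: [-117.6, 89.8, 148.7]
contact_force: [1.4, 0.3, 0.7]
gripper_width: 0.4
```

Request:
move_arm([
  [[-2,0,5],[0,0,0]],
  [[0,0,5],[0,0,0]],
  [[0,0,0],[0,0,0]],
  [[0,0,0],[0,0,0]],
  [[0,0,0],[0,0,0]],
])

```text
clock: 35.17
ee_pos: [522.7, -199.4, 234.7]
tcp_rot: [-135.6, 89.9, 130.8]
contact_force: [-0.3, -0.7, 0.1]
gripper_width: 0.7
```

```bash
python3 look.py v 40 250; python3 wheels.py s v; python3 - <<'E'
from h import *
from scipy.optimize import least_squares
for tag in("stop","vtop","sscene","vscene"):
    n="top" if "top" in tag else "scene"; z=np.load(tag+".npz"); W=cloud(n,z["de"])
    x,y,h=W[...,0],W[...,1],W[...,2]; xa=543+.065*(y-127); r=np.hypot(x-xa,h-140)
    k=W[(r<24)&(y>-20)&(y<150)]; print(tag,"front",np.round(np.sort(k[:,1])[:3],1),end=" ")
    for nm,a,b,rad in(("tail",45,92,20),("flange",104,117,40),("S",128,146,42),("L",168,186,60)):
        q=W[(y>a)&(y<b)&(np.abs(r-rad)<6)]
        f=least_squares(lambda v:np.hypot(q[:,0]-543-.065*(q[:,1]-127)-v[0],q[:,2]-140-v[1])-rad,[0,0],loss="soft_l1")
        print(nm,np.round(f.x,1),end=" ")
    print()
E
```

```text
t 35.17 [ 522.7 -199.4  234.7] [-0.3 -0.7  0.1] 0.7
scene pts 77
scene centre x 517.6 z 137.9 y 52.5 dy/dx 0.010 dy/dz -0.094 n 11 rms 2.2
top pts 88
s scene L (248, [167.4, 173.8, 181.6]) S/flange (330, [102.8, 117.0, 140.4]) tail (333, [38.9, 67.5, 103.7]) S hist [ 0  0  0  0  0 99 64  7 54 85 21  0]
s top L (388, [171.7, 180.0, 189.2]) S/flange (506, [107.4, 132.3, 147.6]) tail (503, [43.3, 74.5, 105.4]) S hist [  0   0   0   0   0  29 130  82   9 123 116  17]
v scene L (255, [167.9, 174.1, 182.0]) S/flange (340, [102.8, 116.9, 141.3]) tail (332, [39.2, 68.4, 103.9]) S hist [ 0  0  0  0  1 93 71  9 50 84 32  0]
v top L (401, [172.2, 180.0, 189.5]) S/flange (500, [107.5, 132.7, 147.8]) tail (505, [44.4, 74.6, 105.4]) S hist [  0   0   0   0   0  29 126  84   4 112 122  23]
stop front [40.6 40.8 40.9] tail [-2.8 -0.7] flange [-1.3 -1.4] S [-2.4 -2.3] L [-2.2 -2.4] 
vtop front [40.8 41.2 41.3] tail [-3.  -1.5] flange [-1.4 -2. ] S [-2.6 -2.4] L [-1.9 -2.2] 
sscene front [36.6 37.2 37.3] tail [ 0.  -0.7] flange [ 1.  -1.4] S [-1.  -2.1] L [-0.3 -2.5] 
vscene front [37.2 37.4 37.7] tail [-0.2 -1.4] flange [ 0.7 -1.6] S [-0.9 -1.8] L [-0.4 -2. ]
```

After a 3 mm push to the stop, the stack sprang back to exactly its earlier place and stays there. The catch is holding it against the spring. Handing in.

```bash
python3 -c "from h import *; print(sign_off())"
```

```text
the job is handed in; nothing more can be done
None
```

I mounted the large carrier, then the small carrier, then the end cap on the shaft, and handed the job in at about 35 s of the 72 s allowed. No verdict was reported, so what follows rests on my own checks.

**Snap and hold:** I pushed the cap's tail with about 19 N until it stopped hard. When I let go, the carriers and cap sprang back 3–4 mm to the same place as before in both views. From that I take the cap to be caught behind the balls, with the spring plate held in by roughly 2.5 mm. I inferred the plate travel; I did not see it directly.

**Position on the axis:** the large carrier, small carrier and cap fit within about 1–3 mm of the shaft axis. Nothing touched the robot when I handed in.

**Disagreements and open points:**
- The two cameras differ by 2–6 mm in absolute position, so I worked from differences within each view.
- The cap's tail stood 17–20 mm beyond the shaft tip, where the nominal is 16 mm. That puts the cap's flange middle 85–87 mm from shaft_root instead of about 83, still inside the 77–90 mm allowed.
- I never touched the bottle, beaker, jar, dish or the red and green look-alikes, but I did not re-measure them at the end.

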